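Scan an instrument case and stack it

ROBOT

A 6-joint arm with a two-finger parallel gripper is mounted at the origin on a cart in front of the work surface, level with it; the furniture and walls round the work are solid. World frame = base frame: x ahead of the robot, y to its left, z up, the work surface at z = 0. Lengths are in m, angles in rad, forces in N, time in s.
With the tool pointing down it reaches from about 0.3 to 0.85 m from the base axis. Payload 5.4 kg.
Tool frame: the origin (TCP) lies midway between the tips of the shut fingers; the grasp point (between the pads) lies 19 mm behind it; z points along the fingers, y is the line along which they close (so a half turn about z gives the same grasp; the last joint's range is limited). The gripper opens to 85 mm and grips with 20 to 120 N. Pads are 22 mm wide; open, the fingers measure 114 mm over their backs; the gripper's body (76 mm by 85 mm) begins 54 mm behind the grasp point. The pads swing forward as they close: fully open they stand 13 mm farther back than shut.
Start: joints at [0.895, 0.158, 1.597, -0, 1.386, -0.21], TCP at [0.258, 0.514, 0.231] pointing down, gripper open.
Joint ranges: [-2.91, 2.91], [-0.94, 2.29], [0.18, 2.7], [-1.29, 4.43], [0.17, 2.64], [-3, 3]. Speed limits (rad/s): [2.57, 2.57, 3.14, 3.14, 3.14, 3.14].

INTERFACE

Orientations are given as a 3x3 rotation matrix whose columns are the frame's x, y, z axes.
In Python, from cell import bot gives the robot as it stands.
- The arm moves only by the tool arm_command, never from a script. Its argument "motion" is a list of rows, each a list of 7 numbers: the shift along the tool's x, y, z in m, then the turn, a rotation vector about the tool's x, y, z in degrees, then the closure, from 0 (fully open) to 1 (shut). In form: [[tx, ty, tz, ax, ay, az, grip], ...]. A call has 1 to 8 rows; each row shifts and turns the commanded pose from where the row before left it, along the tool's axes as they then stand; what a row does not reach is not made up. A row lasts 1/12 s, in which the tool goes at most 41.7 mm and 7.16 degrees, less where a joint would pass 70% of its speed; a pose out of reach is approached as far as the arm can. A call is refused whole if a number of a shift passes 0.0417 or a number of a turn 7.16, either way. A call with a gripper value outside its range is refused whole. The fingers move at their own pace and stop on an object; "grip_force" is the grip in N (left out, the last holds). Time passes only in rows, so rows that do not move let the fingers close. It gives the time, the measured TCP pose, the force, the opening and the grip force at its end, in the units of the state.
- bot.observe(): the state, without advancing time (a new reading comes with each control period).
- bot.grab_frame(name): name is "side" or "top"; returns a dict with "image" (420x560x3 uint8, red, green, blue), "z_map" (420x560 float32, m along the optical axis (not along the pixel's ray), 0 where there is no reading), "vfov" (degrees; the focal length in pixels is half the picture's height over the tangent of half this angle, whatever the lens; pixels are square), "cx", "cy" (the principal point, pixels), "k1" (the pictures are not rectified: a ray, as slopes to the right and down, at radius r is drawn at 1 + k1 r^2 times it, then the intrinsics apply), "R" (3x3) and "t" (3): a world point X has camera coordinates R X + t. Camera axes: x right, y down, z forward; pixel columns grow to the right and rows downward; lengths in m; the calibration is good to about 2 mm. A picture is of the moment at which its call begins.
- bot.sign_off(): hands the job in; it is judged then, once.
The state is a dict: "clock": time; "qpos": joint angles; "dq": joint speeds; "joint_torque": joint torques, N m; "tcp_pos": TCP position; "orientation": TCP orientation; "wrist_force": force on the tool from outside, world axes, zero at the start; "ft_torque": the same for the moment, N m; "opening": finger opening in m; "grip_force": force on a finger pad.
Only numpy, scipy, OpenCV 4.12 (cv2) and the standard library are available. Lean on these libraries where they do the work, as an engineer would, in place of code of your own. Each camera call takes 0.05 s, during which the arm holds its last target. There are 200 camera calls.

TASK

Book in the instrument case that stands alone: set it down flat about a hand's breadth (8 cm) in front of the scanner's window with its barcode label squarely facing the window, let go, and squeeze the scanner's trigger fully home against the grip for a moment, then let it spring back. Then stack the case gently and squarely on top of the column of two cases, its label on the same side as theirs, without disturbing the column or the things lying around.

Things in the scene. Friction and masses are not known exactly. Their poses are not given: they have to be found in the camera images.
- new_case: The case to book in: closed grey plastic instrument case, 130 (x) x 60 (y) x 42 (z) mm, 0.25 to 0.5 kg, lid up, standing alone on the bench. Origin: centre of its underside; x along its length, z up. A white barcode label (46 x 30 mm) is on its -x end; two black latches on the -y long side.
- new_case_label (a point): Centre of the label on the -x end face of the new case, 21 mm above its underside (65 mm from its middle); axes as the case.
- column_low: Lower case of the column, the same kind and size of case, on the bench. Origin: centre of its underside, label on its -x end.
- column_top: Upper case of the column, the same kind, lying squarely on the lower one; origin: centre of its underside (42 mm above the bench); label on its -x end.
- column_top_face (a point): Centre of the top face of the upper case of the column, 84 mm above the bench; axes as that case. The new case's origin belongs here.
- scanner: Pistol-shaped barcode scanner (black and grey) clamped on its side in a cradle bolted to the bench. The fixed, level grip points to the body's -x, the window to its -y. Origin: on the bench under the joint of grip and head (mm): head and cradle x -5..68, y -62..60, 91 high; grip x -106..0, y -2..26, z 35..65, clear below to the 8 high base strip; 38 wide butt x -115..-93.
- scanner_window (a point): Centre of the window, on its outer face, 50 mm above the bench; axes as the scanner: the window looks along this frame's -y.
- squeeze_point (a point): Fixed point in the grip, 50 mm above the bench: midway between the back of the grip (19.5 mm to its +y) and the outer face of the trigger when fully home (19.5 mm to its -y). Closing two fingers here along the scanner's y squeezes the trigger.
- trigger_face (a point): Middle of the outer (finger) face of the trigger, 37 mm from its hinge; moves with the trigger. The trigger is a 52 mm long, 22 mm high (z 39 to 61 mm) sprung grey lever on the -y side of the grip, hinged at its head end; at rest its free end stands about 15 mm off the grip.
- trigger (a joint): Angle of the trigger, rad: 0 at rest, 0.29 fully squeezed against the grip; its spring returns it (about 6 N at the face when home).
- caliper: Vernier caliper lying on the bench near its front edge, 67 x 236 x 11 mm; bystander. Origin: centre of its underside.
- screwdriver: Screwdriver with yellow handle, 26 x 188 x 25 mm, lying in front of the black surface plate; bystander. Origin: centre of its underside.
- oil_bottle: Small upright oil bottle, 47 mm across, 146 mm high, behind the scanner; bystander. Origin: centre of its underside.
- hex_key: Dark steel L-shaped hex key, 27 x 79 x 6 mm, lying near the front edge of the bench; bystander. Origin: centre of its underside.

How it is judged:
By the outcome, as a careful person would: the job done as asked, in the order asked, and still so for the second after the job is handed in, with the robot touching nothing.
It also fails if it takes over 58 s, if anything falls off the work surface, if the arm or the gripper's body presses on something with over 40 N, if the wrist force passes 120 N, or if a joint passes its speed limit or range.

## Working session

There is one attempt and no reset: what is moved stays moved. The work goes in short steps, Python scripts to look and compute and a tool call to move; the robot and the scene stay as the last step left them, time stands still between calls to the robot, and variables do not carry over. Pictures are saved under pics/ and viewed, at most 13 in all, crops included, and the job is handed in when it is done.

Besides the shell and the picture viewer there is one more tool, called after "Emit:" as name([rows], argument=value, ...), one row to a line, values as JSON. arm_command: Moves the arm, as the interface text tells. Its arguments: {"type":"object","properties":{"motion":{"type":"array"},"grip_force":{"type":"number"}},"required":["motion"]}

```bash
mkdir -p pics; ls
python3 - <<'E'
from cell import bot
import cv2
print(bot.observe())
for n in("side","top"):
    f=bot.grab_frame(n); cv2.imwrite(f"pics/{n}0.png",f["image"][:,:,::-1])
    print(n,f["vfov"],f["cx"],f["cy"],f["k1"],f["R"],f["t"],(f["z_map"]>0).mean())
E
```

```text
pics
{'clock': 0.0, 'qpos': array([ 8.94900393e-01,  1.59086780e-01,  1.59825123e+00, -3.17673547e-05,
        1.38617747e+00, -2.10100817e-01]), 'dq': array([-1.60286811e-03, -7.15655267e-04,  2.01998989e-04, -7.42926870e-04,
        2.57632637e-03, -1.68664000e-05]), 'joint_torque': array([-5.11906455e-04, -3.95992827e+01, -3.31437385e+01, -1.19849688e-04,
        8.29935103e-03,  5.32131693e-06]), 'tcp_pos': array([0.25789254, 0.51324533, 0.23028618]), 'orientation': array([[-8.93467149e-01,  4.49127003e-01, -1.17855494e-03],
       [ 4.49128396e-01,  8.93465934e-01, -1.51962694e-03],
       [ 3.70493193e-04, -1.88705924e-03, -9.99998151e-01]]), 'wrist_force': array([0.05679717, 0.23262734, 0.54172014]), 'ft_torque': array([-0.01684342,  0.04125557, -0.04014765]), 'grip_force': 0.0, 'opening': 0.08530123383764804}
side 42.095415945075636 278.5935668589885 203.03864219242448 -0.1507667673940473 [[ 0.17674679 -0.98424951 -0.00367191]
 [-0.56125851 -0.09772205 -0.82185113]
 [ 0.80854775  0.14732044 -0.56969047]] [-0.27599006  0.30834762  0.98033314] 0.9960841836734694
top 45.213027846904986 275.01290583826875 216.87070486182802 0.0631087231971747 [[-0.02967    -0.99937979  0.01896656]
 [-0.99649876  0.02808997 -0.0787475 ]
 [ 0.07816589 -0.0212366  -0.99671415]] [-0.20086905  0.4902059   1.28322528] 0.9958375850340137
```

View pics/top0.png

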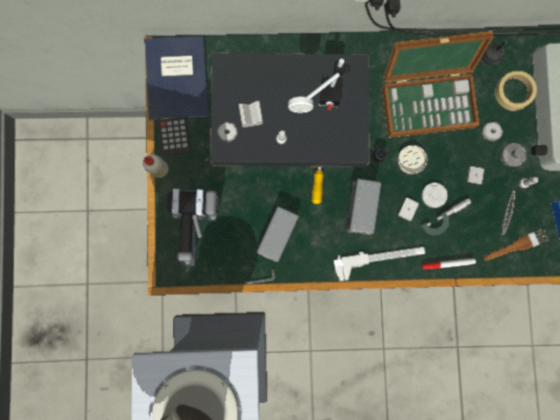

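View pics/side0.png

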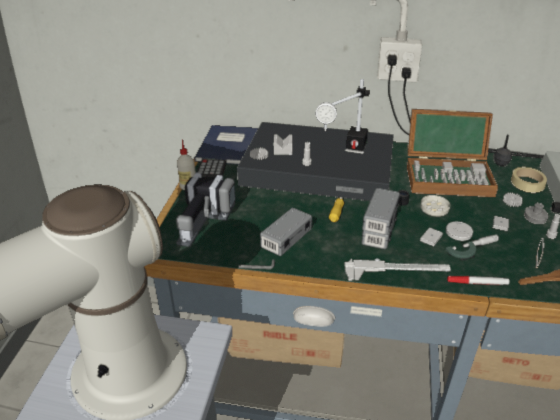

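The top view has world +x up and −y to the right. The scanner is at about (190,215) with its window facing right. The new case is at (278,234) and the column at (364,206). In the side view, the case labels are on the ends facing the robot: new case (272,242), column (375,235).

```bash
cat > h.py <<'E'
from cell import bot
import cv2,numpy as np
def cloud(n):
    f=bot.grab_frame(n); im=f["image"]; H,W=im.shape[:2]
    F=H/2/np.tan(np.radians(f["vfov"]/2)); K=np.array([[F,0,f["cx"]],[0,F,f["cy"]],[0,0,1.]])
    v,u=np.mgrid[:H,:W]; p=np.stack([u,v],-1).reshape(-1,1,2).astype(np.float64)
    s=cv2.undistortPointsIter(p,K,np.array([f["k1"],0,0,0.]),None,None,(3,50,1e-10)).reshape(H,W,2)
    z=f["z_map"].astype(float); C=np.dstack([s*z[...,None],z])
    return f,im,(C-f["t"])@f["R"],s
def plane(f,s,uv,z):  # pixel ray onto plane z
    d=np.append(s[int(round(uv[1])),int(round(uv[0]))],1)@f["R"]; o=-f["t"]@f["R"]
    return o+d*(z-o[2])/d[2]
def rect(P,mask):
    q=(P[mask][:,:2]*1000).astype(np.float32); (c,wh,a)=cv2.minAreaRect(q)
    b=cv2.boxPoints((c,wh,a)); e=[b[1]-b[0],b[2]-b[1]]; e=max(e,key=np.linalg.norm)
    e=e if e[0]>0 else -e
    return np.array(c),sorted(wh),np.degrees(np.arctan2(e[1],e[0])),len(q)
def box(u0,u1,v0,v1):
    m=np.zeros((420,560),bool); m[v0:v1,u0:u1]=1; return m
E
python3 - <<'E'
from h import *
f,im,P,s=cloud("top"); Z=P[...,2]
np.set_printoptions(precision=4,suppress=True)
print("bench z",np.median(Z[215:230,320:340]), "plate",np.median(Z[80:95,260:280]))
def comp(m):
    m=m.astype(np.uint8); n,l,st,_=cv2.connectedComponentsWithStats(m); return l==1+np.argmax(st[1:,4])
for nm,b,lo,hi in(("new",box(250,305,200,270),.032,.055),("col",box(340,390,170,245),.074,.1),("colwide",box(340,390,170,245),.03,.1),("head",box(165,222,180,225),.075,.11),("grip",box(165,200,200,270),.05,.073),("trig",box(190,210,215,240),.03,.075),("screw",box(305,330,165,210),.008,.04)):
    m=comp(b&(Z>lo)&(Z<hi)); print(nm,*rect(P,m),np.median(Z[m]))
    v,u=np.nonzero(m);print('   ',u.min(),u.max(),v.min(),v.max(), P[m].min(0),P[m].max(0))
c=cv2.resize(im[170:280,150:400],None,fx=3.2,fy=3.2,interpolation=cv2.INTER_CUBIC); cv2.imwrite("pics/crop1.png",c[:,:,::-1])
E
```

```text
bench z -0.0006639218944364795 plate 0.07060772340779017
new [ 440.8432 -220.5815] [63.249794006347656, 130.42367553710938] -26.059309 1212 0.04210264131309606
    258 298 206 261 [ 0.3705 -0.2733  0.0322] [ 0.5105 -0.1688  0.0493]
col [ 501.7505 -438.5045] [61.48689270019531, 130.3305206298828] -10.931449 1282 0.0837620533863806
    350 380 178 232 [ 0.4352 -0.4775  0.0741] [ 0.5701 -0.3974  0.0907]
colwide [ 501.5715 -438.3568] [65.13211822509766, 130.63116455078125] -10.309 1440 0.0833744721217483
    347 380 178 233 [ 0.4333 -0.478   0.0302] [ 0.5706 -0.3972  0.0907]
head [524.168   -8.1855] [59.593727111816406, 118.4102783203125] 87.8703 1014 0.08352114123300969
    167 215 189 213 [ 0.4932 -0.0672  0.075 ] [0.5552 0.0512 0.0949]
grip [442.1553   4.3953] [58.532379150390625, 120.20318603515625] 2.8575418 694 0.06393146315400969
    174 199 211 259 [ 0.3823 -0.0245  0.0503] [0.5014 0.0365 0.073 ]
trig [462.1886 -15.4504] [28.481719970703125, 61.17013931274414] -2.156761 157 0.05948914820724144
    190 202 215 239 [ 0.4321 -0.0289  0.0396] [ 0.493  -0.0001  0.0667]
screw [ 568.2194 -326.873 ] [63.1995849609375, 95.97657775878906] -1.867997 337 0.020799364410277535
    305 329 165 202 [ 0.5203 -0.36    0.0082] [ 0.6169 -0.2968  0.0353]
```

View pics/crop1.png

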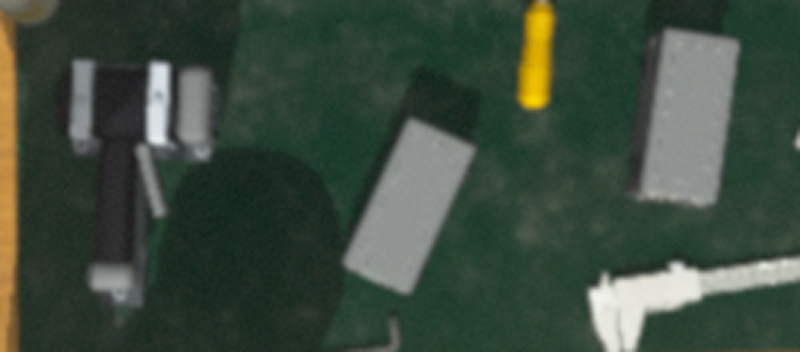

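The crop confirms the layout. The trigger lever leans off the grip on the window side, and the screwdriver handle tip is at about (316,203) in the full image. Next I'll refine the scanner's yaw and the case poses.

Run:
```python
from h import *
np.set_printoptions(precision=4,suppress=True)
f,im,P,s=cloud("top"); Z=P[...,2]; hsv=cv2.cvtColor(im,cv2.COLOR_RGB2HSV)
def pca(m,nm):
    q=P[m][:,:2]; c=q.mean(0); w,V=np.linalg.eigh(np.cov((q-c).T)); e=V[:,1]*np.sign(V[0,1]); print(nm,c,"yaw",np.degrees(np.arctan2(e[1],e[0])),"ext",np.sqrt(12*w),m.sum())
pca(box(250,305,200,270)&(abs(Z-.042)<.005),"new"); pca(box(340,390,170,245)&(abs(Z-.084)<.005),"col")
g=box(178,194,215,250)&(hsv[...,2]<70)&(abs(Z-.063)<.008)
pca(g,"grip")
# plane-cast top-plane positions per grip row
for v in range(214,262,6):
    r=[u for u in range(170,206) if Z[v,u]>.03]; print(v,[(u,round(Z[v,u]*1e3)) for u in (r[0],r[-1])],plane(f,s,(r[0],v),.062)[:2],plane(f,s,(r[-1],v),.062)[:2])
h=box(165,225,180,225)&(Z>.07); 
for v in range(186,220,4):
    r=[u for u in range(160,225) if Z[v,u]>.03]
    if r: print(v,(r[0],r[-1]),P[v,r[0]],P[v,r[-1]])
F,IM,S,_=cloud("side")
c=cv2.resize(IM[150:270,150:310],None,fx=5,fy=5,interpolation=cv2.INTER_CUBIC); cv2.imwrite("pics/crop2.png",c[:,:,::-1])
# side: points on window face: head region
m=box(150,245,160,230)
for v in range(176,222,4): print(v,[tuple(np.round(S[v,u]*1e3).astype(int)) for u in range(206,240,4)])
```

```text
new [ 0.4407 -0.2209] yaw -26.127279697502576 ext [0.06   0.1295] 1114
col [ 0.5014 -0.4375] yaw -10.831284756138176 ext [0.0591 0.129 ] 1189
grip [0.4491 0.0104] yaw -3.9281613036217204 ext [0.028 0.087] 393
214 [(171, 1321), (203, 43)] [0.4955 0.0446] [ 0.4932 -0.0346]
220 [(181, 62), (197, 52)] [0.4798 0.0202] [ 0.4787 -0.0194]
226 [(180, 58), (199, 53)] [0.4649 0.0229] [ 0.4635 -0.0241]
232 [(179, 62), (200, 60)] [0.45   0.0255] [ 0.4485 -0.0263]
238 [(179, 63), (191, 51)] [0.4351 0.0257] [ 0.4342 -0.0038]
244 [(179, 56), (191, 45)] [0.4202 0.0259] [ 0.4193 -0.0036]
250 [(179, 62), (190, 52)] [0.4054 0.0261] [ 0.4046 -0.0009]
256 [(177, 64), (199, 1321)] [0.3908 0.0312] [ 0.3891 -0.0228]
190 (173, 212) [0.5522 0.0344 0.0865] [ 0.5509 -0.0598  0.0776]
194 (168, 216) [0.5439 0.0486 0.0767] [ 0.5413 -0.0689  0.0721]
198 (167, 217) [0.5351 0.0529 0.0674] [ 0.5341 -0.069   0.0488]
202 (167, 217) [0.5243 0.0517 0.0747] [ 0.5244 -0.0683  0.044 ]
206 (167, 217) [0.5142 0.0514 0.0766] [ 0.5152 -0.0672  0.0347]
210 (168, 217) [0.5048 0.0501 0.0713] [ 0.5043 -0.0676  0.0412]
214 (171, 215) 
[... 4417 characters left out ...]
p.int64(6)), (np.int64(490), np.int64(-38), np.int64(5)), (np.int64(486), np.int64(-50), np.int64(10)), (np.int64(492), np.int64(-58), np.int64(6)), (np.int64(507), np.int64(-64), np.int64(-3)), (np.int64(508), np.int64(-74), np.int64(-3)), (np.int64(510), np.int64(-84), np.int64(-3))]
220 [(np.int64(475), np.int64(-10), np.int64(0)), (np.int64(476), np.int64(-21), np.int64(1)), (np.int64(482), np.int64(-29), np.int64(-3)), (np.int64(485), np.int64(-39), np.int64(-3)), (np.int64(482), np.int64(-50), np.int64(1)), (np.int64(488), np.int64(-59), np.int64(-3)), (np.int64(486), np.int64(-70), np.int64(0)), (np.int64(492), np.int64(-78), np.int64(-3)), (np.int64(489), np.int64(-90), np.int64(0))]
```

View pics/crop2.png

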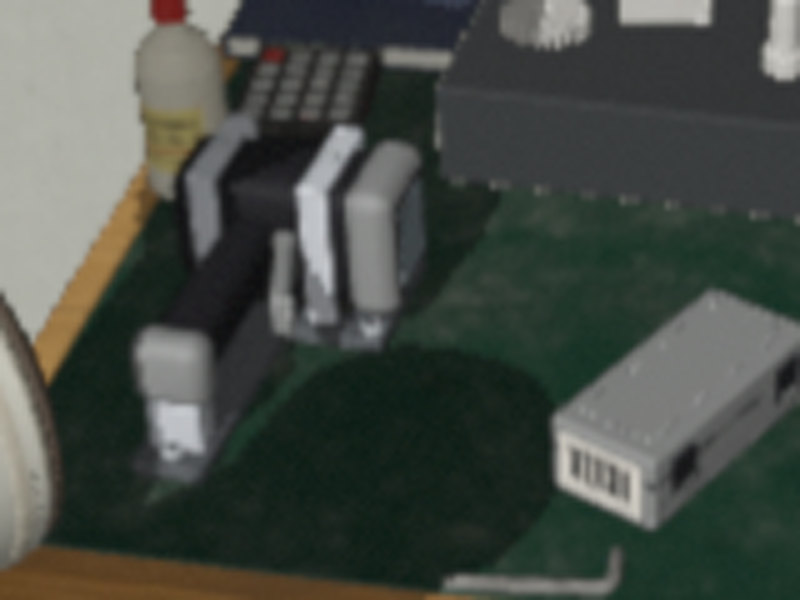

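The grip, trigger and window show clearly, with the dark window face at about (232,196) in the full side image. I'll refine the window centre and scanner yaw and compute the first transfer.

```bash
cat >> h.py <<'E'
def to(p,yaw=None,verbose=True):
    """shift (mm, in tool axes) and turn to reach TCP p with tool-y at yaw deg, tool pointing down"""
    o=bot.observe(); R=o["orientation"]; d=R.T@(np.array(p)-o["tcp_pos"])*1e3
    from scipy.spatial.transform import Rotation as Ro
    y0=np.degrees(np.arctan2(R[1,1],R[0,1])); yaw=y0 if yaw is None else yaw
    a=np.radians(yaw); y=np.array([np.cos(a),np.sin(a),0]); z=np.array([0,0,-1.]); T=np.column_stack([np.cross(y,z),y,z])
    print("clock %.2f"%o["clock"],"tcp",np.round(o["tcp_pos"],4),"yaw %.2f"%y0,"open %.4f"%o["opening"],"shift mm",np.round(d,1),"turn deg",np.round(Ro.from_matrix(R.T@T).as_rotvec(degrees=True),2))
E
python3 - <<'E'
from h import *
np.set_printoptions(precision=4,suppress=True)
f,im,P,s=cloud("side"); 
# window face points
m=box(226,240,180,212)&(P[...,1]<-.06)&(P[...,2]>.02)&(P[...,2]<.09)
hsv=cv2.cvtColor(im,cv2.COLOR_RGB2HSV)
for v in range(182,212,3): print(v,[(u,hsv[v,u].tolist(),np.round(P[v,u]*1e3).astype(int).tolist()) for u in range(229,238,2) if m[v,u]])
f2,im2,Q,s2=cloud("top"); h2=cv2.cvtColor(im2,cv2.COLOR_RGB2HSV)
b=box(172,195,248,266)&(Q[...,2]>.05)&(Q[...,2]<.08); print("butt",rect(Q,b),Q[b].mean(0))
b=box(172,205,214,240)&(Q[...,2]>.045)&(h2[...,2]>95); print("trig light px",Q[b].min(0),Q[b].max(0),b.sum())
for x0 in (.41,.42,.43,.44,.45,.46,.47): 
    k=(abs(Q[...,0]-x0)<.005)&(Q[...,2]>.055)&(Q[...,2]<.073)&(abs(Q[...,1])<.06)&(h2[...,2]<75); print(x0,Q[k][:,1].mean(),Q[k][:,1].min(),Q[k][:,1].max(),k.sum())
b=box(304,330,160,212)&(h2[...,0]>18)&(h2[...,0]<35)&(h2[...,1]>150); print("screw",Q[b].min(0),Q[b].max(0))
b=box(200,380,40,175)&(Q[...,2]>.06); print("plate xmin",np.percentile(Q[b][:,0],1))
to([.441,-.221,.13],63.9)
E
```

```text
182 [(229, [60, 4, 118], [530, -61, 84]), (231, [60, 5, 106], [535, -64, 81]), (233, [60, 6, 79], [540, -68, 78])]
185 [(229, [60, 2, 108], [525, -61, 78]), (231, [60, 3, 79], [525, -67, 79]), (233, [96, 27, 47], [537, -68, 72])]
188 [(229, [60, 3, 89], [512, -65, 78]), (231, [105, 17, 59], [517, -69, 76]), (233, [99, 25, 71], [533, -69, 65])]
191 [(229, [75, 10, 52], [505, -66, 74]), (231, [100, 24, 64], [515, -69, 68]), (233, [98, 29, 70], [530, -69, 58])]
194 [(229, [110, 14, 56], [504, -66, 66]), (231, [98, 30, 69], [515, -68, 59]), (233, [97, 33, 70], [527, -70, 51])]
197 [(229, [90, 5, 54], [499, -67, 61]), (231, [98, 29, 71], [512, -68, 52]), (233, [97, 33, 70], [523, -70, 45])]
200 [(229, [90, 9, 60], [500, -66, 51]), (231, [100, 32, 71], [511, -68, 43]), (233, [98, 30, 69], [526, -69, 33])]
203 [(229, [90, 4, 69], [497, -67, 44]), (231, [98, 29, 70], [510, -68, 35]), (233, [98, 20, 50], [529, -68, 22])]
206 [(229, [90, 3, 77], [497, -66, 35]), (231, [102, 22, 59], [510, -67, 26])]
209 [(229, [90, 3, 84], [502, -64, 22])]
butt (array([396.3971,  13.2138]), [27.221521377563477
[... 152 characters left out ...]
63613224399 -0.0010111412210622595 0.027267526325416177 51
0.42 0.012049771815785907 -0.0005961849385572715 0.026848679477542325 48
0.43 0.011885098787690016 -0.0011394146560324042 0.026052019253053726 45
0.44 0.011157884786772992 -0.0020224324130624868 0.026187749965278014 46
0.45 0.0103037942748617 -0.0032240809157207877 0.025997512529606664 45
0.46 0.009718022843696866 -0.004162056990705363 0.02384958238825714 46
0.47 0.008679213666846632 -0.0037888716443850124 0.02361528644053548 47
screw [ 0.3822 -0.3439 -0.006 ] [ 0.6075 -0.1873  1.3214]
plate xmin 0.6144105985113765
clock 0.35 tcp [0.2582 0.5136 0.2311] yaw 63.31 open 0.0854 shift mm [-493.3 -574.2  101.3] turn deg [-0.03 -0.   -0.59]
```

Emit:
arm_command([
  [-0.026,-0.0302,0,0,0,0,0],
  [-0.026,-0.0302,0,0,0,0,0],
  [-0.026,-0.0302,0,0,0,0,0],
  [-0.026,-0.0302,0,0,0,0,0],
  [-0.026,-0.0302,0,0,0,0,0],
  [-0.026,-0.0302,0,0,0,0,0],
  [-0.026,-0.0302,0,0,0,0,0],
  [-0.026,-0.0302,0,0,0,0,0],
])

```text
clock: 1.02
tcp_pos: [0.3356, 0.2028, 0.2314]
orientation: [[-0.894, 0.448, 0.001], [0.448, 0.894, 0.0], [-0.001, 0.001, -1.0]]
wrist_force: [0.6, -0.1, -0.3]
opening: 0.0856
grip_force: 0.0
```

Emit:
arm_command([
  [-0.026,-0.0302,0,0,0,0,0],
  [-0.026,-0.0302,0,0,0,0,0],
  [-0.026,-0.0302,0,0,0,0,0],
  [-0.026,-0.0302,0,0,0,0,0],
  [-0.026,-0.0302,0,0,0,0,0],
  [-0.026,-0.0302,0,0,0,0,0],
  [-0.026,-0.0302,0,0,0,0,0],
  [-0.026,-0.0302,0,0,0,0,0],
])

```text
clock: 1.68
tcp_pos: [0.413, -0.107, 0.2316]
orientation: [[-0.893, 0.45, 0.001], [0.45, 0.893, -0.0], [-0.001, 0.0, -1.0]]
wrist_force: [0.6, 0.7, 0.5]
opening: 0.0854
grip_force: 0.0
```

Emit:
arm_command([
  [-0.026,-0.0302,0,0,0,0,0],
  [-0.026,-0.0302,0,0,0,0,0],
  [-0.026,-0.0302,0,0,0,-0.6,0],
  [0,0,0.03,0,0,0,0],
  [0,0,0.03,0,0,0,0],
  [0,0,0.03,0,0,0,0],
  [0,0,0,0,0,0,0],
  [0,0,0,0,0,0,0],
])

```text
clock: 2.35
tcp_pos: [0.4409, -0.22, 0.1402]
orientation: [[-0.898, 0.44, -0.003], [0.44, 0.898, 0.003], [0.004, 0.001, -1.0]]
wrist_force: [0.6, -0.1, 0.5]
opening: 0.0856
grip_force: 0.0
```

```bash
python3 -c "
from h import *
to([.4408,-.2207,.007],63.9)"
```

```text
clock 2.35 tcp [ 0.4409 -0.22    0.1402] yaw 63.91 open 0.0856 shift mm [ -0.7  -0.8 133.2] turn deg [ 0.06 -0.22  0.01]
```

Emit:
arm_command([
  [-0.0007,-0.0008,0.03,0,-0.2,0,0],
  [0,0,0.03,0,0,0,0],
  [0,0,0.03,0,0,0,0],
  [0,0,0.025,0,0,0,0],
  [0,0,0.012,0,0,0,0],
  [0,0,0.006,0,0,0,0],
  [0,0,0,0,0,0,0],
  [0,0,0,0,0,0,0],
])

```text
clock: 3.02
tcp_pos: [0.4441, -0.2232, 0.0103]
orientation: [[-0.898, 0.439, 0.006], [0.439, 0.898, -0.004], [-0.007, -0.001, -1.0]]
wrist_force: [0.4, -0.1, 0.2]
opening: 0.0855
grip_force: 0.0
```

Emit:
arm_command([
  [0,0,0,0,0,0,0.2],
  [0,0,0,0,0,0,0.3],
  [0,0,0,0,0,0,0.4],
  [0,0,0,0,0,0,0.5],
  [0,0,0,0,0,0,0.6],
  [0,0,0,0,0,0,0.6],
  [0,0,0,0,0,0,0.6],
  [0,0,0,0,0,0,0.6],
], grip_force=40)

```text
clock: 3.68
tcp_pos: [0.4438, -0.2228, 0.0101]
orientation: [[-0.898, 0.44, 0.006], [0.44, 0.898, -0.003], [-0.007, -0.0, -1.0]]
wrist_force: [-0.3, 1.6, 4.8]
opening: 0.0596
grip_force: 44.0
```

Emit:
arm_command([
  [0,0,-0.01,0,0,0,0.6],
  [0,0,-0.02,0,0,0,0.6],
  [0,0,-0.02,0,0,0,0.6],
  [-0.02,0.012,0,0,0,0,0.6],
  [-0.02,0.012,0,0,0,0,0.6],
  [-0.023,0.013,0,0,0,0,0.6],
  [0,0,0,0,0,6.75,0.6],
  [0,0,0,0,0,6.75,0.6],
])

```text
clock: 4.35
tcp_pos: [0.5162, -0.2162, 0.0592]
orientation: [[-0.768, 0.64, 0.004], [0.64, 0.768, -0.002], [-0.004, 0.001, -1.0]]
wrist_force: [-0.2, -0.6, -3.2]
opening: 0.059
grip_force: 44.8
```

Emit:
arm_command([
  [0,0,0,0,0,6.75,0.6],
  [0,0,0,0,0,6.75,0.6],
  [0,0,0,0,0,6.75,0.6],
  [0,0,0,0,0,6.75,0.6],
  [0,0,0,0,0,6.75,0.6],
  [0,0,0,0,0,6.75,0.6],
  [0,0,0,0,0,6.75,0.6],
  [0,0,0,0,0,6.75,0.6],
])

```text
clock: 5.02
tcp_pos: [0.5148, -0.2162, 0.0589]
orientation: [[0.068, 0.998, 0.003], [0.998, -0.068, -0.001], [-0.001, 0.003, -1.0]]
wrist_force: [0.1, -0.7, -3.1]
opening: 0.0593
grip_force: 44.8
```

Emit:
arm_command([
  [0,0,0,0,0,0,0.6],
  [0,0,0,0,0,0,0.6],
])

```text
clock: 5.18
tcp_pos: [0.515, -0.2163, 0.0588]
orientation: [[0.059, 0.998, 0.003], [0.998, -0.059, -0.001], [-0.001, 0.003, -1.0]]
wrist_force: [0.7, -0.5, -2.1]
opening: 0.0595
grip_force: 44.8
```

```bash
python3 -c "
from h import *
to([.5168,-.2173,.011],-3.6)
print(bot.observe()['wrist_force'],bot.observe()['orientation'])
f,im,S,_=cloud('side');cv2.imwrite('pics/s3.png',im[:,:,::-1])"
```

```text
clock 5.18 tcp [ 0.515  -0.2163  0.0588] yaw -3.40 open 0.0595 shift mm [-0.8  1.7 47.8] turn deg [0.17 0.07 0.2 ]
[ 0.68729231 -0.54554786 -2.14363105] [[ 0.05930172  0.99823598  0.00286947]
 [ 0.99823926 -0.05929769 -0.00146996]
 [-0.00129721  0.00295159 -0.9999948 ]]
```

View pics/s3.png

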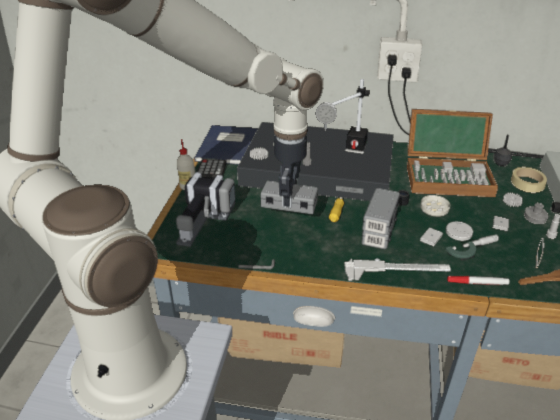

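The case (289,197) is held level, long axis across, latches towards the robot and label end towards the scanner. I'll lower it.

Emit:
arm_command([
  [-0.0008,0.0017,0.015,0,0,0.2,0.6],
  [0,0,0.015,0,0,0,0.6],
  [0,0,0.008,0,0,0,0.6],
  [0,0,0.004,0,0,0,0.6],
  [0,0,0.003,0,0,0,0.6],
  [0,0,0.002,0,0,0,0.6],
  [0,0,0.001,0,0,0,0.6],
  [0,0,0,0,0,0,0.6],
])

```text
clock: 5.9
tcp_pos: [0.5173, -0.2176, 0.0109]
orientation: [[0.066, 0.998, 0.004], [0.998, -0.066, -0.002], [-0.002, 0.004, -1.0]]
wrist_force: [0.1, -0.4, -3.5]
opening: 0.0592
grip_force: 44.8
```

Emit:
arm_command([
  [0,0,0.001,0,0,0,0.6],
  [0,0,0.0005,0,0,0,0.6],
  [0,0,0,0,0,0,0.6],
])

```text
clock: 6.15
tcp_pos: [0.5176, -0.2177, 0.0102]
orientation: [[0.066, 0.998, 0.004], [0.998, -0.066, -0.002], [-0.002, 0.004, -1.0]]
wrist_force: [-2.8, 1.9, 5.2]
opening: 0.0593
grip_force: 45.7
```

Touched down; release and rise.

Emit:
arm_command([
  [0,0,0,0,0,0,0.3],
  [0,0,0,0,0,0,0],
  [0,0,0,0,0,0,0],
  [0,0,0,0,0,0,0],
  [0,0,-0.01,0,0,0,0],
  [0,0,-0.03,0,0,0,0],
  [0,0,-0.04,0,0,0,0],
  [0,0,-0.04,0,0,0,0],
])

```text
clock: 6.82
tcp_pos: [0.5158, -0.2166, 0.1301]
orientation: [[0.066, 0.998, 0.001], [0.998, -0.066, -0.0], [-0.0, 0.001, -1.0]]
wrist_force: [0.2, -1.6, -0.4]
opening: 0.0851
grip_force: 0.0
```

Emit:
arm_command([
  [0.041,0,0,0,0,-7,0],
  [0.041,0,0,0,0,-7,0],
  [0.041,0.005,0,0,0,-7,0],
  [0.02,0,0,0,0,-7,0],
  [0.0,0,0,0,0,-7,0],
  [0,0,0,0,0,-7,0],
  [0,0,0,0,0,-7,0],
  [0,0,0,0,0,-7,0],
])

```text
clock: 7.48
tcp_pos: [0.509, -0.0748, 0.1296]
orientation: [[-0.794, 0.608, 0.004], [0.608, 0.794, -0.002], [-0.004, 0.001, -1.0]]
wrist_force: [-0.4, 0.8, -0.2]
opening: 0.0849
grip_force: 0.0
```

Emit:
arm_command([
  [0,0,0,0,0,-7,0],
  [0,0,0,0,0,-7,0],
  [0,0,0,0,0,-7,0],
  [0,0,0,0,0,-7,0],
  [0,0,0,0,0,-6,0],
  [0,0,0,0,0,0,0],
])

```text
clock: 7.98
tcp_pos: [0.509, -0.0751, 0.1295]
orientation: [[-0.998, 0.064, 0.004], [0.064, 0.998, -0.002], [-0.004, -0.002, -1.0]]
wrist_force: [0.9, -0.2, -0.5]
opening: 0.0853
grip_force: 0.0
```

```bash
python3 -c "
from h import *
to([.456,.0046,.14],86.4)
f,im,P,s=cloud('top');Z=P[...,2]
m=box(240,310,190,225)&(abs(Z-.042)<.006);print(rect(P,m),P[m].mean(0))
cv2.imwrite('pics/t4.png',cv2.resize(im[150:280,140:340],None,fx=4,fy=4)[:,:,::-1])"
```

```text
clock 7.98 tcp [ 0.509  -0.0751  0.1295] yaw 86.36 open 0.0853 shift mm [ 57.9  76.2 -10.9] turn deg [-0.09  0.23 -0.04]
(array([ 514.77062988, -216.51513672]), [62.01739501953125, 130.58926391601562], np.float32(86.585815), 1148) [ 0.5150353  -0.21672866  0.04186449]
```

View pics/t4.png

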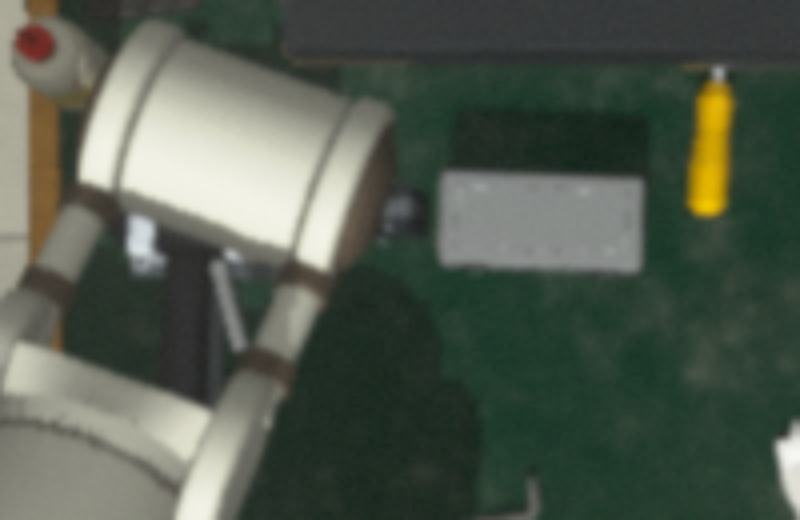

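The case lies flat and square at about (275,205), with the label 8.2 cm from the window, so I'll move to the trigger.

Emit:
arm_command([
  [0.019,0.025,0,0,0,0,0],
  [0.019,0.025,0,0,0,0,0],
  [0.02,0.026,0,0,0.2,0,0],
  [0,0,0.02,0,0,0,0],
  [0,0,0,0,0,0,0],
  [0,0,0,0,0,0,0],
])

```text
clock: 8.53
tcp_pos: [0.4553, 0.0048, 0.1083]
orientation: [[-0.998, 0.068, -0.002], [0.068, 0.998, -0.001], [0.002, -0.001, -1.0]]
wrist_force: [-0.9, -0.7, 0.6]
opening: 0.0853
grip_force: 0.0
```

```bash
python3 -c "
from h import *
to([.456,.0046,.033],86.4)
f,im,P,s=cloud('side')
cv2.imwrite('pics/s5.png',cv2.resize(im[120:260,140:340],None,fx=4,fy=4)[:,:,::-1])"
```

```text
clock 8.53 tcp [0.4553 0.0048 0.1083] yaw 86.13 open 0.0853 shift mm [-0.8 -0.  75.3] turn deg [-0.07 -0.1  -0.27]
```

View pics/s5.png

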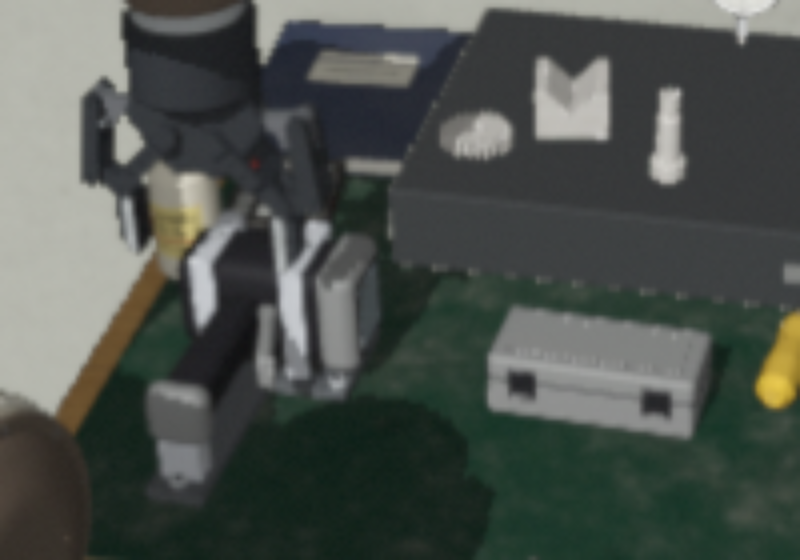

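The fingers straddle the grip and the trigger lies between them, so I'll descend.

Emit:
arm_command([
  [0,0,0.02,0,0,-0.2,0],
  [0,0,0.02,0,0,0,0],
  [0,0,0.012,0,0,0,0],
  [0,0,0.01,0,0,0,0],
  [0,0,0.008,0,0,0,0],
  [0,0,0.004,0,0,0,0],
  [0,0,0,0,0,0,0],
  [0,0,0,0,0,0,0],
])

```text
clock: 9.25
tcp_pos: [0.4564, 0.0043, 0.035]
orientation: [[-0.998, 0.063, 0.0], [0.063, 0.998, -0.002], [-0.0, -0.002, -1.0]]
wrist_force: [0.3, -0.2, -0.2]
opening: 0.0855
grip_force: 0.0
```

Emit:
arm_command([
  [0,0,0,0,0,0,0.2],
  [0,0,0,0,0,0,0.3],
  [0,0,0,0,0,0,0.4],
  [0,0,0,0,0,0,0.5],
  [0,0,0,0,0,0,0.6],
  [0,0,0,0,0,0,0.7],
  [0,0,0,0,0,0,0.7],
  [0,0,0,0,0,0,0.7],
], grip_force=30)

```text
clock: 9.92
tcp_pos: [0.4565, 0.0042, 0.0354]
orientation: [[-0.998, 0.063, 0.001], [0.063, 0.998, -0.002], [-0.001, -0.002, -1.0]]
wrist_force: [-1.8, -1.9, 6.3]
opening: 0.0384
grip_force: 31.2
```

Opening is 38.4 mm, so the trigger is home. I'll hold briefly, release and rise.

Emit:
arm_command([
  [0,0,0,0,0,0,0.7],
  [0,0,0,0,0,0,0.7],
  [0,0,0,0,0,0,0.7],
  [0,0,0,0,0,0,0.7],
  [0,0,0,0,0,0,0.7],
  [0,0,0,0,0,0,0.7],
  [0,0,0,0,0,0,0.3],
  [0,0,0,0,0,0,0],
])

```text
clock: 10.58
tcp_pos: [0.4563, 0.0045, 0.0346]
orientation: [[-0.998, 0.063, 0.001], [0.063, 0.998, -0.001], [-0.001, -0.001, -1.0]]
wrist_force: [0.9, -2.2, -0.5]
opening: 0.0611
grip_force: 1.0
```

Emit:
arm_command([
  [0,0,0,0,0,0,0],
  [0,0,0,0,0,0,0],
  [0,0,0,0,0,0,0],
  [0,0,0,0,0,0,0],
  [0,0,-0.02,0,0,0,0],
  [0,0,-0.04,0,0,0,0],
  [0,0,-0.04,0,0,0,0],
  [0,0,0,0,0,0,0],
])

```text
clock: 11.25
tcp_pos: [0.4611, 0.0036, 0.1423]
orientation: [[-0.998, 0.062, 0.013], [0.062, 0.998, -0.004], [-0.014, -0.004, -1.0]]
wrist_force: [1.2, -0.0, 1.4]
opening: 0.0849
grip_force: 0.0
```

Emit:
arm_command([
  [-0.02,-0.035,0,0,0,7,0],
  [-0.02,-0.035,0,0,0,7,0],
  [-0.018,-0.036,0,0,0,7,0],
  [0,-0.036,0,0,0,7,0],
  [0,-0.036,0,0,0,7,0],
  [0,-0.036,0,0,0,7,0],
  [0,0,0,0,0,7,0],
  [0,0,0,0,0,7,0],
])

```text
clock: 11.92
tcp_pos: [0.4359, -0.2024, 0.1345]
orientation: [[-0.498, 0.867, -0.0], [0.867, 0.498, -0.001], [-0.001, -0.001, -1.0]]
wrist_force: [0.6, 0.7, -0.7]
opening: 0.0855
grip_force: 0.0
```

Emit:
arm_command([
  [0,0,0,0,0,7,0],
  [0,0,0,0,0,7,0],
  [0,0,0,0,0,7,0],
  [0,0,0,0,0,7,0],
  [0,0,0,0,0,6,0],
  [0,0,0,0,0,0,0],
  [0,0,0,0,0,0,0],
])

```text
clock: 12.5
tcp_pos: [0.4369, -0.2007, 0.1345]
orientation: [[0.06, 0.998, -0.0], [0.998, -0.06, -0.001], [-0.001, -0.0, -1.0]]
wrist_force: [-0.9, -0.0, -0.4]
opening: 0.0852
grip_force: 0.0
```

```bash
python3 -c "
from h import *
to([.515,-.2167,.01],-3.4)
f,im,P,s=cloud('side')
for v in (204,208,212,216): print([np.round(P[v,u]*1e3).tolist() for u in (204,206,208)])
f,im,P,s=cloud('top');Z=P[...,2]
m=box(190,210,214,240)&(Z>.045)&(Z<.075);print(P[m][:,1].min(),m.sum())"
```

```text
clock 12.50 tcp [ 0.4369 -0.2007  0.1345] yaw -3.42 open 0.0852 shift mm [-11.2  79.  124.5] turn deg [-0.02  0.06 -0.02]
[[468.0, -12.0, 54.0], [459.0, -20.0, 61.0], [469.0, -22.0, 55.0]]
[[445.0, -19.0, 59.0], [443.0, -25.0, 61.0], [458.0, -25.0, 51.0]]
[[443.0, -19.0, 49.0], [437.0, -26.0, 54.0], [451.0, -26.0, 44.0]]
[[484.0, -3.0, 6.0], [434.0, -26.0, 44.0], [441.0, -29.0, 40.0]]
-0.05074340773968254 162
```

The trigger is back at rest. Next I'll regrasp the case.

Emit:
arm_command([
  [-0.005,0.039,0,0,0,0,0],
  [-0.0062,0.04,0,0,0,0,0],
  [0,0,0.035,0,0,0,0],
  [0,0,0.035,0,0,0,0],
  [0,0,0.025,0,0,0,0],
  [0,0,0.015,0,0,0,0],
  [0,0,0.008,0,0,0,0],
  [0,0,0,0,0,0,0],
])

```text
clock: 13.27
tcp_pos: [0.5137, -0.2162, 0.0148]
orientation: [[0.061, 0.998, -0.004], [0.998, -0.061, 0.001], [0.001, -0.004, -1.0]]
wrist_force: [-0.0, 0.3, -0.1]
opening: 0.0854
grip_force: 0.0
```

Emit:
arm_command([
  [0,0,0,0,0,0,0],
  [0,0,0,0,0,0,0],
])

```text
clock: 13.43
tcp_pos: [0.5162, -0.218, 0.0184]
orientation: [[0.062, 0.998, 0.002], [0.998, -0.062, -0.003], [-0.003, 0.002, -1.0]]
wrist_force: [-0.1, -0.6, 0.2]
opening: 0.0855
grip_force: 0.0
```

```bash
python3 -c "
from h import *
to([.515,-.2167,.01],-3.4)"
```

```text
clock 13.43 tcp [ 0.5162 -0.218   0.0184] yaw -3.56 open 0.0855 shift mm [ 1.2 -1.3  8.4] turn deg [ 0.13  0.17 -0.16]
```

Emit:
arm_command([
  [0.0012,-0.0013,0.004,0,0,-0.2,0],
  [0,0,0.0035,0,0,0,0],
  [0,0,0,0,0,0,0],
  [0,0,0,0,0,0,0.2],
  [0,0,0,0,0,0,0.3],
  [0,0,0,0,0,0,0.4],
  [0,0,0,0,0,0,0.5],
  [0,0,0,0,0,0,0.6],
])

```text
clock: 14.1
tcp_pos: [0.5145, -0.2163, 0.0099]
orientation: [[0.059, 0.998, 0.001], [0.998, -0.059, -0.002], [-0.002, 0.001, -1.0]]
wrist_force: [0.9, -0.0, 3.0]
opening: 0.06
grip_force: 34.7
```

Emit:
arm_command([
  [0,0,0,0,0,0,0.6],
  [0,0,0,0,0,0,0.6],
  [0,0,0,0,0,0,0.6],
  [0,0,0,0,0,0,0.6],
], grip_force=40)

```text
clock: 14.43
tcp_pos: [0.5145, -0.2163, 0.0099]
orientation: [[0.059, 0.998, 0.001], [0.998, -0.059, -0.002], [-0.002, 0.001, -1.0]]
wrist_force: [0.8, 1.5, 5.2]
opening: 0.0593
grip_force: 43.0
```

```bash
python3 -c "
from h import *
to([.515,-.2167,.01],-3.4)"
```

```text
clock 14.43 tcp [ 0.5145 -0.2163  0.0099] yaw -3.39 open 0.0593 shift mm [-0.4  0.5 -0.1] turn deg [0.07 0.12 0.01]
```

Emit:
arm_command([
  [0,0,-0.01,0,0,0,0.6],
  [0,0,-0.025,0,0,0,0.6],
  [0,0,-0.035,0,0,0,0.6],
  [0,0,-0.035,0,0,0,0.6],
  [0,0,-0.035,0,0,0,0.6],
  [0,0,-0.015,0,0,-3.5,0.6],
  [0,0,0,0,0,-7,0.6],
  [0,0,0,0,0,-7,0.6],
])

```text
clock: 15.1
tcp_pos: [0.5135, -0.2157, 0.1653]
orientation: [[-0.25, 0.968, -0.0], [0.968, 0.25, -0.002], [-0.002, -0.001, -1.0]]
wrist_force: [-0.7, -0.2, -3.7]
opening: 0.0594
grip_force: 44.8
```

Emit:
arm_command([
  [0,0,0,0,0,-7,0.6],
  [0,0,0,0,0,-7,0.6],
  [0,0,0,0,0,-7,0.6],
  [0,0,0,0,0,-7,0.6],
  [0,0,0,0,0,-7,0.6],
  [0,0,0,0,0,-7,0.6],
  [0,0,0,0,0,-7,0.6],
  [0,0,0,0,0,-7,0.6],
])

```text
clock: 15.77
tcp_pos: [0.5124, -0.2149, 0.163]
orientation: [[-0.942, 0.334, -0.004], [0.334, 0.942, 0.001], [0.004, -0.001, -1.0]]
wrist_force: [0.1, -0.2, -3.8]
opening: 0.0593
grip_force: 44.8
```

Emit:
arm_command([
  [0,0,0,0,0,-7,0.6],
  [0,0,0,0,0,-2,0.6],
  [0,0,0,0,0,0,0.6],
])

```text
clock: 16.02
tcp_pos: [0.5125, -0.2149, 0.1631]
orientation: [[-0.982, 0.188, -0.004], [0.188, 0.982, 0.001], [0.004, -0.0, -1.0]]
wrist_force: [0.2, -0.2, -4.0]
opening: 0.0595
grip_force: 44.8
```

```bash
python3 -c "
from h import *
to([.5014,-.4375,.16],79.15)"
```

```text
clock 16.02 tcp [ 0.5125 -0.2149  0.1631] yaw 79.16 open 0.0595 shift mm [ -31.  -220.7    3. ] turn deg [-0.01 -0.21  0.01]
```

Emit:
arm_command([
  [-0.003,-0.02,0,0,0,0,0.6],
  [-0.005,-0.035,0,0,0,0,0.6],
  [-0.005,-0.035,0,0,0,0,0.6],
  [-0.005,-0.035,0,0,0,0,0.6],
  [-0.005,-0.035,0,0,0,0,0.6],
  [-0.005,-0.035,0,0,0,0,0.6],
  [-0.003,-0.0257,0,0,0,0,0.6],
  [0,0,0,0,0,0,0.6],
])

```text
clock: 16.68
tcp_pos: [0.5004, -0.443, 0.1636]
orientation: [[-0.981, 0.195, -0.002], [0.195, 0.981, -0.003], [0.002, -0.003, -1.0]]
wrist_force: [-0.4, -0.2, -3.9]
opening: 0.0593
grip_force: 45.0
```

Emit:
arm_command([
  [0,0,0,0,0,0,0.6],
  [0,0,0,0,0,0,0.6],
  [0,0,0,0,0,0,0.6],
])

```text
clock: 16.93
tcp_pos: [0.5026, -0.4367, 0.1639]
orientation: [[-0.982, 0.188, -0.001], [0.188, 0.982, 0.0], [0.001, 0.0, -1.0]]
wrist_force: [0.5, 0.7, -2.5]
opening: 0.0597
grip_force: 45.0
```

```bash
python3 -c "
from h import *
to([.5014,-.4375,.12],79.15)
print(bot.observe()['orientation'][:,2])
f,im,P,s=cloud('side')
cv2.imwrite('pics/s6.png',cv2.resize(im[120:280,290:490],None,fx=3.7,fy=3.7)[:,:,::-1])"
```

```text
clock 16.93 tcp [ 0.5026 -0.4367  0.1639] yaw 79.15 open 0.0597 shift mm [ 0.9 -1.  43.9] turn deg [ 0.01 -0.08 -0.  ]
[-1.43044791e-03  3.97870521e-04 -9.99998898e-01]
```

View pics/s6.png

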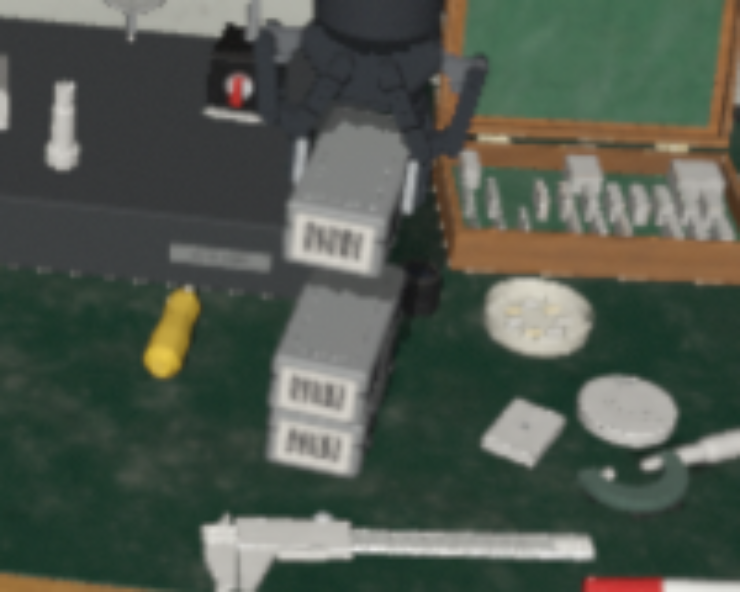

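The held case is aligned above the column with its label on the same side (labels at about (380,185) held, (376,225) and (375,240) column). I'll lower it to just above the column and compare the labels.

Emit:
arm_command([
  [0.0009,-0.001,0.015,0,0,0,0.6],
  [0,0,0.02,0,0,0,0.6],
  [0,0,0.015,0,0,0,0.6],
  [0,0,0.007,0,0,0,0.6],
  [0,0,0.004,0,0,0,0.6],
  [0,0,0,0,0,0,0.6],
  [0,0,0,0,0,0,0.6],
  [0,0,0,0,0,0,0.6],
])

```text
clock: 17.65
tcp_pos: [0.5022, -0.4398, 0.1051]
orientation: [[-0.982, 0.189, 0.001], [0.189, 0.982, -0.003], [-0.002, -0.003, -1.0]]
wrist_force: [0.1, -0.9, -2.1]
opening: 0.0587
grip_force: 45.0
```

```bash
cat > lab.py <<'E'
from h import *
import sys
def labels(z0):
    f,im,P,s=cloud('side'); h=cv2.cvtColor(im,cv2.COLOR_RGB2HSV)
    m=box(340,410,160,255)&(P[...,0]<.455)&(P[...,0]>.41)&(abs(P[...,1]+.425)<.06)
    g=m&(h[...,2]>165)&(h[...,1]<40)
    k=cv2.morphologyEx(g.astype(np.uint8),cv2.MORPH_CLOSE,np.ones((3,5)))
    n,l,st,c=cv2.connectedComponentsWithStats(k)
    for i in range(1,n):
        if st[i,4]>40:
            q=P[(l==i)&m]; e=np.median(q,0)
            a=np.polyfit(q[:,1],q[:,0],1); print(st[i].tolist(),np.round(c[i],1),"med",np.round(e*1e3,1),"face slope deg %.1f"%np.degrees(np.arctan(a[0])), "ray@z",[np.round(plane(f,s,c[i],z)*1e3,1).tolist()[:2] for z in(.021,.063,z0)])
    return im
E
python3 -c "
from lab import *
to([.5014,-.4375,.0941],79.15); labels(.109)"
```

```text
clock 17.65 tcp [ 0.5022 -0.4398  0.1051] yaw 79.12 open 0.0587 shift mm [ 1.2  2.1 11. ] turn deg [-0.17  0.1  -0.03]
[367, 200, 23, 16, 190] [378.6 207.4] med [ 436.4 -429.9  118.8] face slope deg 10.4 ray@z [[576.5, -434.5], [515.5, -431.9], [448.7, -429.1]]
[364, 219, 23, 29, 403] [374.8 232.9] med [ 440.6 -427.    40. ] face slope deg 11.6 ray@z [[467.0, -428.1], [411.8, -425.9], [351.4, -423.4]]
```

Emit:
arm_command([
  [0.0004,0.002,0.003,0,0,0,0.6],
  [0,0,0.002,0,0,0,0.6],
  [0,0,0,0,0,0,0.6],
  [0,0,0,0,0,0,0.6],
  [0,0,0,0,0,0,0.6],
])

```text
clock: 18.12
tcp_pos: [0.5015, -0.4372, 0.0985]
orientation: [[-0.982, 0.189, -0.0], [0.189, 0.982, -0.001], [0.0, -0.001, -1.0]]
wrist_force: [-0.0, 0.4, -3.0]
opening: 0.0591
grip_force: 45.0
```

```bash
python3 -c "
from lab import *
to([.5022,-.4378,.0941],79.15); labels(.111); labels(.111)"
```

```text
clock 18.12 tcp [ 0.5015 -0.4372  0.0985] yaw 79.11 open 0.0591 shift mm [-0.8 -0.5  4.4] turn deg [-0.08 -0.01 -0.04]
[366, 202, 22, 16, 189] [376.5 209.9] med [ 436.1 -423.6  109.3] face slope deg 11.3 ray@z [[562.0, -427.4], [501.8, -425.2], [432.9, -422.7]]
[364, 219, 23, 29, 401] [374.9 232.9] med [ 440.3 -427.3   39.3] face slope deg 10.8 ray@z [[467.0, -428.1], [411.8, -425.9], [348.8, -423.3]]
[366, 202, 22, 16, 187] [376.5 209.9] med [ 435.6 -423.8  109.2] face slope deg 10.9 ray@z [[562.0, -427.4], [501.8, -425.2], [432.9, -422.7]]
[364, 219, 23, 29, 408] [374.8 232.8] med [ 440.6 -426.9   40.1] face slope deg 10.3 ray@z [[467.0, -428.1], [411.8, -425.9], [348.8, -423.3]]
```

```bash
cat >> h.py <<'E'
def plane(f,s,uv,z):
    a=cv2.remap(s.astype(np.float32),np.float32([[uv[0]]]),np.float32([[uv[1]]]),cv2.INTER_LINEAR)[0,0]
    d=np.append(a,1)@f["R"]; o=-f["t"]@f["R"]; return o+d*(z-o[2])/d[2]
E
python3 -c "
from lab import *
to([.5022,-.4378,.0941],79.15); labels(.1095);im=labels(.1095)
cv2.imwrite('pics/s7.png',cv2.resize(im[180:255,340:420],None,fx=7,fy=7,interpolation=cv2.INTER_CUBIC)[:,:,::-1])"
```

```text
clock 18.22 tcp [ 0.5015 -0.4372  0.0986] yaw 79.11 open 0.0592 shift mm [-0.8 -0.4  4.5] turn deg [-0.08  0.   -0.04]
[366, 202, 22, 16, 187] [376.5 209.8] med [ 436.3 -423.7  109.9] face slope deg 11.0 ray@z [[563.0, -428.7], [502.7, -426.4], [436.0, -423.9]]
[364, 219, 23, 29, 405] [374.8 232.8] med [ 440.6 -427.4   40. ] face slope deg 10.5 ray@z [[467.7, -427.7], [412.5, -425.5], [351.3, -423.0]]
[366, 202, 22, 16, 188] [376.5 209.8] med [ 436.6 -423.7  108.9] face slope deg 10.0 ray@z [[563.0, -428.7], [502.7, -426.4], [436.0, -423.9]]
[364, 219, 23, 29, 408] [374.8 232.8] med [ 440.3 -426.7   40.3] face slope deg 10.6 ray@z [[467.9, -427.6], [412.7, -425.4], [351.5, -423.0]]
```

View pics/s7.png

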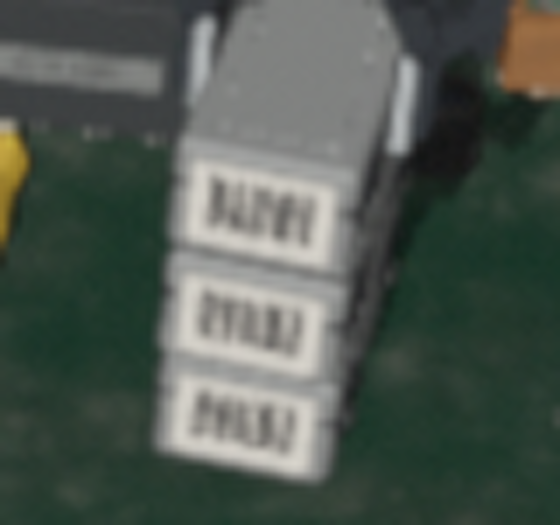

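The crop shows the held label directly over the two column labels (crop centres (265,215), (253,318), (242,430)). I'll measure each label separately for a fine correction.

```bash
cat > lab2.py <<'E'
from h import *
def labels(zh,n=4):
    R=[]
    for _ in range(n):
        f,im,P,s=cloud('side'); h=cv2.cvtColor(im,cv2.COLOR_RGB2HSV)
        m=box(340,410,160,255)&(P[...,0]<.465)&(P[...,0]>.40)&(abs(P[...,1]+.425)<.06)
        g=(h[...,2]>150)&(h[...,1]<40); r=[]
        for z in(.021,.063,zh):
            # outline of label: rectangle round the white pixels in its height band
            k=(m&g&(abs(P[...,2]-z)<.019)).astype(np.uint8)
            k=cv2.morphologyEx(k,cv2.MORPH_CLOSE,np.ones((3,5))); c,l,st,_=cv2.connectedComponentsWithStats(k)
            l=(l==1+np.argmax(st[1:,4])); v,u=np.nonzero(l)
            (c,wh,a)=cv2.minAreaRect(np.stack([u,v],1).astype(np.float32)); mm=np.array([u.mean(),v.mean()])
            r.append(np.r_[plane(f,s,mm,z)[:2],plane(f,s,c,z)[:2],np.median(P[l],0)]*1e3)
        R.append(r)
    R=np.mean(R,0); print(np.round(R,1)); return R
E
python3 -c "
from lab2 import *
to([.5022,-.4378,.0941],79.15); labels(.1095)"
```

```text
clock 18.32 tcp [ 0.5015 -0.4372  0.0987] yaw 79.11 open 0.0593 shift mm [-0.7 -0.4  4.6] turn deg [-0.08  0.   -0.04]
[[ 443.3 -428.   443.8 -427.3  440.9 -428.3   23.3]
 [ 442.  -425.2  441.6 -424.8  439.7 -425.    65.1]
 [ 439.6 -424.6  439.5 -424.4  435.9 -424.7  112.6]]
```

All estimates agree to within about 2 mm, so I'll set it down gently.

Emit:
arm_command([
  [-0.0007,0,0.0015,0,0,0,0.6],
  [0,0,0.0015,0,0,0,0.6],
  [0,0,0,0,0,0,0.6],
  [0,0,0,0,0,0,0.6],
])

```text
clock: 18.85
tcp_pos: [0.5021, -0.4371, 0.0952]
orientation: [[-0.982, 0.189, -0.001], [0.189, 0.982, -0.001], [0.001, -0.001, -1.0]]
wrist_force: [0.4, 0.1, -3.1]
opening: 0.0592
grip_force: 45.0
```

Emit:
arm_command([
  [0,0,0.0005,0,0,0,0.6],
  [0,0,0.0005,0,0,0,0.6],
  [0,0,0,0,0,0,0.6],
  [0,0,0,0,0,0,0.6],
])

```text
clock: 19.18
tcp_pos: [0.5022, -0.4373, 0.0946]
orientation: [[-0.982, 0.189, -0.0], [0.189, 0.982, -0.001], [0.0, -0.001, -1.0]]
wrist_force: [0.9, -0.4, -3.0]
opening: 0.0592
grip_force: 45.0
```

Emit:
arm_command([
  [0,0,0.0005,0,0,0,0.6],
  [0,0,0,0,0,0,0.6],
  [0,0,0,0,0,0,0.6],
])

```text
clock: 19.43
tcp_pos: [0.5022, -0.4373, 0.0942]
orientation: [[-0.982, 0.189, -0.0], [0.189, 0.982, -0.001], [-0.0, -0.001, -1.0]]
wrist_force: [0.3, 0.2, -3.0]
opening: 0.0596
grip_force: 45.1
```

Emit:
arm_command([
  [0,0,0.0005,0,0,0,0.6],
  [0,0,0,0,0,0,0.6],
  [0,0,0,0,0,0,0.6],
])

```text
clock: 19.68
tcp_pos: [0.5023, -0.4374, 0.0941]
orientation: [[-0.982, 0.189, -0.0], [0.189, 0.982, -0.002], [-0.0, -0.002, -1.0]]
wrist_force: [-0.8, 1.0, 1.4]
opening: 0.059
grip_force: 45.4
```

Contact. One check of the label positions before letting go.

```bash
python3 -c "
from lab2 import *
labels(.105)
f,im,P,s=cloud('side')
cv2.imwrite('pics/s8.png',cv2.resize(im[170:260,335:435],None,fx=6,fy=6,interpolation=cv2.INTER_CUBIC)[:,:,::-1])"
```

```text
[[ 443.5 -428.1  443.9 -427.3  441.  -428.7   23.1]
 [ 441.5 -425.   442.  -424.8  439.5 -425.1   64.9]
 [ 440.1 -425.4  439.7 -424.   436.6 -426.1  108.6]]
```

View pics/s8.png

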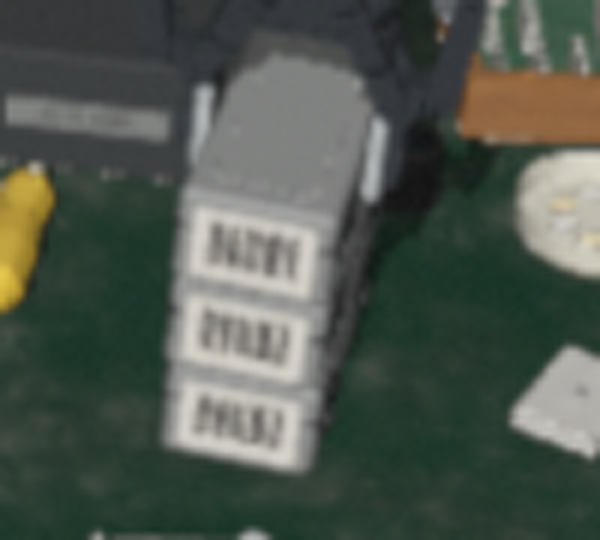

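The three cases line up: left edges at crop x 166, 174 and 184, right edges 305, 318 and 330, an even perspective slope. I'll release and retreat.

Emit:
arm_command([
  [0,0,0,0,0,0,0.5],
  [0,0,0,0,0,0,0.3],
  [0,0,0,0,0,0,0],
  [0,0,0,0,0,0,0],
  [0,0,0,0,0,0,0],
  [0,0,-0.01,0,0,0,0],
  [0,0,-0.025,0,0,0,0],
  [0,0,-0.035,0,0,0,0],
])

```text
clock: 20.6
tcp_pos: [0.5007, -0.4353, 0.161]
orientation: [[-0.982, 0.189, -0.005], [0.189, 0.982, 0.004], [0.005, 0.003, -1.0]]
wrist_force: [1.4, -1.5, -0.3]
opening: 0.0852
grip_force: 0.0
```

Emit:
arm_command([
  [0,0,-0.035,0,0,0,0],
  [0,0,-0.035,0,0,0,0],
  [0.03,0.025,0,0,0,0,0],
  [0.03,0.025,0,0,0,0,0],
  [0.03,0.025,0,0,0,0,0],
  [0.03,0.025,0,0,0,0,0],
  [0.02,0.025,0,0,0,0,0],
  [0,0.025,0,0,0,0,0],
])

```text
clock: 21.27
tcp_pos: [0.3906, -0.2618, 0.2337]
orientation: [[-0.982, 0.191, -0.001], [0.191, 0.982, -0.002], [0.001, -0.002, -1.0]]
wrist_force: [-0.2, 0.1, -0.8]
opening: 0.0857
grip_force: 0.0
```

Emit:
arm_command([
  [0,0.03,0,0,0,0,0],
  [0,0.03,0,0,0,0,0],
  [0,0.03,0,0,0,0,0],
  [0,0.03,0,0,0,0,0],
  [0,0.03,0,0,0,0,0],
  [0,0.03,0,0,0,0,0],
  [0,0,0,0,0,0,0],
])

```text
clock: 21.85
tcp_pos: [0.4276, -0.0825, 0.2339]
orientation: [[-0.983, 0.184, 0.001], [0.184, 0.983, 0.0], [-0.001, 0.0, -1.0]]
wrist_force: [-0.1, 0.0, -0.4]
opening: 0.0852
grip_force: 0.0
```

```bash
python3 -c "
from lab2 import *
np.set_printoptions(precision=4,suppress=True)
f,im,P,s=cloud('top');Z=P[...,2]
m=box(335,400,165,250)&(abs(Z-.126)<.006);q=P[m][:,:2];c=q.mean(0);w,V=np.linalg.eigh(np.cov((q-c).T));e=V[:,1]*np.sign(V[0,1])
print(c,np.median(Z[m]),np.degrees(np.arctan2(e[1],e[0])),np.sqrt(12*w)); labels(.105); to([0.4,0,.3])
cv2.imwrite('pics/t9.png',im[:,:,::-1])"
```

```text
[ 0.4988 -0.4367] 0.12576257458056825 -11.00791298497722 [0.0594 0.1293]
[[ 443.4 -427.7  443.6 -427.2  440.9 -427.6   23.5]
 [ 441.9 -425.5  442.  -424.8  439.6 -425.5   65.1]
 [ 440.5 -425.1  440.  -424.1  436.9 -425.6  108.8]]
clock 22.10 tcp [ 0.4271 -0.0875  0.2335] yaw 79.05 open 0.0855 shift mm [ 43.2  80.7 -66.7] turn deg [-0.11  0.03  0.  ]
```

View pics/t9.png

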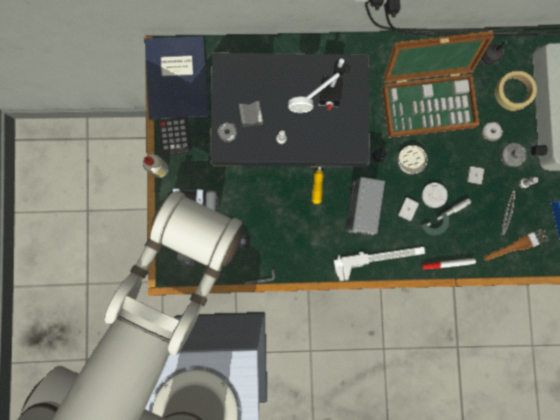

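The case stands on the column, square to 0.2° and within about 2.5 mm. The screwdriver, caliper and hex key are where they were, and the arm is clear, so I'm handing in.

```bash
python3 -c "
from cell import bot
print(bot.sign_off())"
```

```text
the job is handed in; nothing more can be done
None
```

I booked in the case about 8 cm from the window, squeezed the trigger home and let it spring back, then stacked the case on the column with its label on the same side (yaw within about 0.2°, position within about 2.5 mm by camera), and handed in at about 22 s.

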